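# Tip the parts carton onto its back and sort the shaft keys into it

### The job

Take the tape measure off the plywood board and set it down on the bench, well clear of the board, then push the top of the tall open-fronted carton so that its foot catches on the board's edge and it tips over onto its back, lying squarely and centrally along the board with its compartments facing up; tip it, do not pick it up. Then sort all the steel shaft keys on the bench into it by length: every long key into the longer compartment at its foot end, every short key into the shorter one at its top end, none sticking out. Leave the blue and white aerosol can standing where it is.

Things in the scene. Friction and masses are not known exactly. Their poses are not given: they have to be found in the camera images.
- board: flat plywood tipping board fixed on the bench, 250 x 180 x 10 mm. Origin: centre of its underside (bench level). Its +x axis runs along the 250 mm length (roughly world -y) and away from the carton; its -x edge (125 mm from the origin) is the 10 mm high step that blocks the carton's foot.
- carton: tall loose cardboard carton, 0.4 kg, standing upright on the bench before the board's -x edge, closed back (own +x) towards the board, open front own -x. 55 mm deep (x), 140 wide (y), 210 tall (z), all walls and back 5 mm. Origin: centre of its underside as it stands. Lying on the board, own z runs along the board's +x, the inner floor is about 15 and the rim about 65 mm above the bench.
- carton_top (a point): middle of the front edge of the carton's top panel, the place to push (towards the back, own +x). The foot slides up to the board's step, then the carton tips over its rear bottom edge and past about 15 degrees falls by itself.
- carton_long (a point): middle of the floor (inner face of the back) of the carton's longer, foot-end compartment, for long keys: 113 mm along own z (carton z 5 to 118 mm), 130 mm wide along own y, 50 mm deep. Axes as the carton's; -x is out of the opening.
- carton_short (a point): middle of the floor (inner face of the back) of the carton's shorter, top-end compartment, for short keys: 82 mm along own z (carton z 123 to 205 mm), 130 mm wide along own y, 50 mm deep. Axes as the carton's; -x is out of the opening.
- tape_measure: grey and white tape measure with yellow details, 39 mm thick (own x), 87 mm long (own y), 69 mm high, standing on the board at the start. Origin: centre of its underside.
- aerosol_blue: white and blue aerosol can, 68 mm across, 238 mm tall, a bystander. Origin: centre of its underside; own z is up.
- key_long_1: long bright steel shaft key (bar with rounded ends), 65 mm long (own x), 16 mm wide (own y), 14 mm high, 0.1 kg, lying loose on the bench at the start; may be absent. Origin: centre of its underside.
- key_long_2: long bright steel shaft key (bar with rounded ends), 65 mm long (own x), 16 mm wide (own y), 14 mm high, 0.1 kg, lying loose on the bench at the start; may be absent. Origin: centre of its underside.
- key_long_3: long bright steel shaft key (bar with rounded ends), 65 mm long (own x), 16 mm wide (own y), 14 mm high, 0.1 kg, lying loose on the bench at the start; may be absent. Origin: centre of its underside.
- key_short_1: short bright steel shaft key (bar with rounded ends), 40 mm long (own x), 16 mm wide (own y), 14 mm high, 0.06 kg, lying loose on the bench at the start; may be absent. Origin: centre of its underside.
- key_short_2: short bright steel shaft key (bar with rounded ends), 40 mm long (own x), 16 mm wide (own y), 14 mm high, 0.06 kg, lying loose on the bench at the start; may be absent. Origin: centre of its underside.
- key_short_3: short bright steel shaft key (bar with rounded ends), 40 mm long (own x), 16 mm wide (own y), 14 mm high, 0.06 kg, lying loose on the bench at the start; may be absent. Origin: centre of its underside.
There are look-alikes about, which are no part of the job. There is more than one size of the carton; the job needs the larger.

How it is judged:
On the way, in this order (a step that is already met when the one before it is completed fails the run):
1. the tape measure rests on the bench, off the board and let go ((x of tape_measure in the frame of board above 0.145 m or x of tape_measure in the frame of board below -0.145 m or y of tape_measure in the frame of board above 0.11 m or y of tape_measure in the frame of board below -0.11 m) and height (world z) of tape_measure below 0.03 m and contact force between tape_measure and board below 0.05 N and contact force between tape_measure and carton below 0.05 N and contact force between tape_measure and the fingers below 0.05 N and linear speed of tape_measure below 0.02 m/s), for 0.2 s.
2. the carton lies on its back along the board, compartments up (angle between carton's own x axis and vertical above 3 rad and x of carton in the frame of board between -0.185 and -0.085 m and y of carton in the frame of board between -0.045 and 0.045 m and angle between the z axis of carton and the x axis of board, either way round below 0.35 rad and linear speed of carton below 0.02 m/s), for 0.3 s.
At the end, for the whole second after the job is handed in: Tape measure on the bench, middle 20 mm off the board, touching neither it nor the carton; carton on its back (8 deg) along the board (20 deg), foot 40 mm or less from the stop edge, 45 mm from the middle line; all keys below the rim, long at the foot end, short at the top end (all of step 1 and all of step 2 and x of key_long_1 in the frame of carton between -0.022 and 0.03 m and y of key_long_1 in the frame of carton between -0.066 and 0.066 m and z of key_long_1 in the frame of carton between 0.005 and 0.118 m and linear speed of each of key_long_1, key_long_2, key_long_3, key_short_1, key_short_2, key_short_3 below 0.02 m/s and x of key_long_2 in the frame of carton between -0.022 and 0.03 m and y of key_long_2 in the frame of carton between -0.066 and 0.066 m and z of key_long_2 in the frame of carton between 0.005 and 0.118 m and x of key_long_3 in the frame of carton between -0.022 and 0.03 m and y of key_long_3 in the frame of carton between -0.066 and 0.066 m and z of key_long_3 in the frame of carton between 0.005 and 0.118 m and x of key_short_1 in the frame of carton between -0.022 and 0.03 m and y of key_short_1 in the frame of carton between -0.066 and 0.066 m and z of key_short_1 in the frame of carton between 0.123 and 0.205 m and x of key_short_2 in the frame of carton between -0.022 and 0.03 m and y of key_short_2 in the frame of carton between -0.066 and 0.066 m and z of key_short_2 in the frame of carton between 0.123 and 0.205 m and x of key_short_3 in the frame of carton between -0.022 and 0.03 m and y of key_short_3 in the frame of carton between -0.066 and 0.066 m and z of key_short_3 in the frame of carton between 0.123 and 0.205 m).
It fails at once if the carton is lifted off instead of tipped over (its underside's centre rises over 90 mm) (height (world z) of carton above 0.09 m).
It fails at once if the aerosol can is moved more than 40 mm or tipped (distance of aerosol_blue from where it was at the start of the episode above 0.04 m or angle between aerosol_blue's own z axis and vertical above 0.5 rad).
Of key_long_1, key_long_2, key_long_3, key_short_1, key_short_2, key_short_3 only 4 to 6 are there at a start; the rules pass over those that are not, and their reading is None.
At some moment in a run one of key_long_1, key_long_2, key_long_3, key_short_1, key_short_2, key_short_3 may be knocked a few centimetres aside while the robot is not near it.
Once in a run the grip may slacken for a moment while it holds something.
It also fails if it takes over 210 s, if anything falls off the work surface, if the arm or the gripper's body presses on something with over 40 N, if the wrist force passes 120 N, or if a joint passes its speed limit or range.

### The arm

A 6-joint arm with a two-finger parallel gripper is mounted at the origin on a cart in front of the work surface, level with it; the furniture and walls round the work are solid. World frame = base frame: x ahead of the robot, y to its left, z up, the work surface at z = 0. Lengths are in m, angles in rad, forces in N, time in s.
With the tool pointing down it reaches from about 0.35 to 0.925 m from the base axis. Payload 6.4 kg.
Tool frame: the origin (TCP) lies midway between the tips of the shut fingers; the grasp point (between the pads) lies 19 mm behind it; z points along the fingers, y is the line along which they close (so a half turn about z gives the same grasp; the last joint's range is limited). The gripper opens to 85 mm and grips with 20 to 120 N. Pads are 22 mm wide; open, the fingers measure 114 mm over their backs; the gripper's body (76 mm by 85 mm) begins 54 mm behind the grasp point. The pads swing forward as they close: fully open they stand 13 mm farther back than shut.
Start: joints at [-1.489, 0.245, 1.558, -0, 1.339, -0.174], TCP at [0.164, -0.629, 0.192] pointing down, gripper open.
Joint ranges: [-3.13, 3.13], [-1.02, 2.26], [0.13, 2.54], [-0.95, 4.09], [0.21, 2.88], [-2.74, 2.74]. Speed limits (rad/s): [2.57, 2.57, 3.14, 3.14, 3.14, 3.14].

### API

Orientations are given as a rotation vector (axis times angle).
In Python, from plant import bot gives the robot as it stands. Calls block until the motion is done:
- bot.movep(position, orientation): joint-space move of the TCP to a pose.
- bot.move_straight(position, rotation=None, velocity=0.15): straight line of the TCP; rotation=None keeps the orientation; velocity is the mean speed in m/s.
- bot.move_joints(angles): joint-space move.
- bot.set_gripper(opening, effort=None): finger opening in m; effort is the grip in N (None keeps the last); returns when the fingers have stopped.
- bot.sleep(seconds).
- bot.ik(position, orientation): joint angles nearest the present ones, or None.
- bot.observe(): the state.
- bot.snapshot(name): name is "side" or "top"; returns a dict with "color" (420x560x3 uint8, red, green, blue), "vfov" (degrees; the focal length in pixels is half the picture's height over the tangent of half this angle, whatever the lens; pixels are square), "cx", "cy" (the principal point, pixels), "world_to_cam" (4x4, takes a point from world to camera coordinates). Camera axes: x right, y up, looking along -z (the intrinsics and any distortion apply to the point x, -y, -z); pixel columns grow to the right and rows downward; lengths in m; the calibration is good to about 2 mm. A picture is of the moment at which its call begins. There is no depth.
A pose or a line that the arm cannot do raises bot.Unreachable and nothing moves.
- bot.close_job(): hands the job in; it is judged then, once.
The state is a dict: "time": time; "q": joint angles; "qd": joint speeds; "joint_torque": joint torques, N m; "position": TCP position; "eef_rot": TCP orientation; "force": force on the tool from outside, world axes, zero at the start; "wrist_torque": the same for the moment, N m; "width": finger opening in m; "grip_force": force on a finger pad.
Only numpy, scipy, OpenCV 4.12 (cv2) and the standard library are available. Lean on these libraries where they do the work, as an engineer would, in place of code of your own. Each camera call takes 0.05 s, during which the arm holds its last target. There are 200 camera calls.

## Working session

There is one attempt and no reset: what is moved stays moved. The work goes in short steps, each a Python script; the robot and the scene stay as the last script left them, time stands still between calls to the robot, and variables do not carry over. Pictures are saved under pics/ and viewed, at most 16 in all, crops included, and the job is handed in when it is done.

```bash
ls; mkdir -p pics
python3 - <<'E'
from plant import bot
import cv2,json
import numpy as np
for n in("side","top"):
    s=bot.snapshot(n); cv2.imwrite(f"pics/{n}0.png",s["color"][...,::-1])
    print(n,{k:(v if k!="color" else v.shape) for k,v in s.items()})
print(bot.observe())
E
```

```text
pics
side {'color': (420, 560, 3), 'vfov': 52.347327695090456, 'cx': 284.57252787540176, 'cy': 203.91481745339684, 'world_to_cam': array([[-0.72532701, -0.68824054, -0.01502269,  0.55594936],
       [ 0.30611481, -0.34200269,  0.88844127, -0.26779915],
       [-0.6165991 ,  0.63981178,  0.45874441, -0.78746397],
       [ 0.        ,  0.        ,  0.        ,  1.        ]])}
top {'color': (420, 560, 3), 'vfov': 57.152464543840836, 'cx': 283.6827977639407, 'cy': 218.21001861901598, 'world_to_cam': array([[-0.0250232 , -0.99965601, -0.00785529,  0.13965306],
       [ 0.98130619, -0.02606223,  0.19068017, -0.62875149],
       [-0.1908193 , -0.00293702,  0.98162079, -0.89324334],
       [ 0.        ,  0.        ,  0.        ,  1.        ]])}
{'time': 0.1, 'q': array([-1.48907712e+00,  2.45715725e-01,  1.55887123e+00, -1.13918728e-05,
        1.33867553e+00, -1.74135367e-01]), 'qd': array([ 0.00198359, -0.00143653, -0.00140515, -0.00070629, -0.00070209,
        0.00121461]), 'joint_torque': array([ 8.52821813e-05, -4.30669963e+01, -3.27129257e+01, -8.96550887e-05,
        2.85596019e-03, -5.58642711e-06]), 'position': array([ 0.1644318 , -0.62829102,  0.19132002]), 'eef_rot': array([-3.11426554e+00, -4.00591343e-01, -1.03711614e-04]), 'force': array([-0.65866778,  0.2417913 ,  0.08606021]), 'wrist_torque': array([ 0.00926085,  0.00619922, -0.02510447]), 'grip_force': 0.0, 'width': 0.08526060923131148}
```

View pics/top0.png

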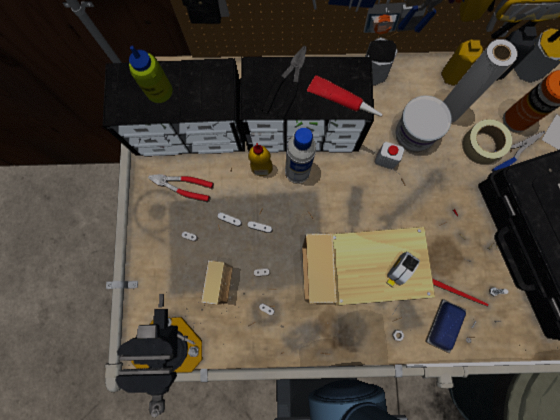

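View pics/side0.png

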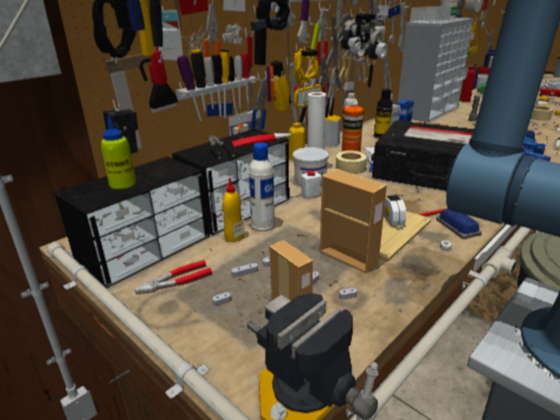

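Top view candidates:
- Carton: large one at (320,268), and the small look-alike at (217,282).
- Board: (384,266).
- Tape measure: (404,268). The blue pad at (447,325) is not it.
- Keys, long: (229,219) and (259,227).
- Keys, short: (189,236), (262,272) and (267,310).
- Nuts, not keys: (398,336) and (497,291).
- Aerosol: blue/white can at (300,155). The yellow bottle at (260,158) is not it.

I'll check these choices in one crop.

```bash
cat > h.py <<'E'
from plant import bot
import cv2, numpy as np
from scipy.spatial.transform import Rotation as R
def cam(s):
    f=s["color"].shape[0]/2/np.tan(np.radians(s["vfov"])/2); M=s["world_to_cam"]
    return f,s["cx"],s["cy"],M[:3,:3],M[:3,3]
def ray(s,u,v):
    f,cx,cy,Rm,t=cam(s); return -Rm.T@t, Rm.T@np.array([(u-cx)/f,-(v-cy)/f,-1])
def onz(s,u,v,z):
    o,d=ray(s,u,v); return o+d*(z-o[2])/d[2]
def proj(s,p):
    f,cx,cy,Rm,t=cam(s); c=Rm@np.array(p)+t; return np.array([cx+f*c[0]/-c[2],cy-f*c[1]/-c[2]])
def down(yaw):  # tool z down, tool y (closing line) at world angle yaw
    y=np.array([np.cos(yaw),np.sin(yaw),0]); z=np.array([0,0,-1.]); x=np.cross(y,z)
    return R.from_matrix(np.c_[x,y,z]).as_rotvec()
def keys(s,z=.014):
    """bright grey blobs on bench -> centre, yaw, length, width in world"""
    hsv=cv2.cvtColor(s["color"],cv2.COLOR_RGB2HSV)
    m=((hsv[...,1]<50)&(hsv[...,2]>135)).astype(np.uint8)
    m=cv2.morphologyEx(m,cv2.MORPH_CLOSE,np.ones((3,3)))
    out=[]
    for c in cv2.findContours(m,cv2.RETR_EXTERNAL,cv2.CHAIN_APPROX_NONE)[0]:
        if not 25<cv2.contourArea(c)<600: continue
        w=np.array([onz(s,u,v,z)[:2] for u,v in c[:,0]],np.float32)
        (x,y),(a,b),_=r=cv2.minAreaRect(w*1000)
        p=cv2.boxPoints(r); e=[p[1]-p[0],p[2]-p[1]]; e=max(e,key=np.linalg.norm)
        out.append((c[:,0].mean(0).round(),np.array([x,y])/1000,np.arctan2(e[1],e[0])%np.pi,max(a,b),min(a,b)))
    return out
E
python3 - <<'E'
from h import *
s=bot.snapshot("top"); im=s["color"][...,::-1]
cv2.imwrite("pics/crop1.png",cv2.resize(im[200:350,150:450],None,fx=2.66,fy=2.66,interpolation=cv2.INTER_CUBIC))
print(ray(s,0,0)[0])
for k in keys(s):
    if 0.2<k[1][0]<0.95 and k[0][1]>190: print(k)
hsv=cv2.cvtColor(s["color"],cv2.COLOR_RGB2HSV)
for p in [(384,250),(350,290),(320,268),(308,268),(345,350),(250,330),(440,250)]: print(p,hsv[p[1],p[0]])
E
```

```text
[0.45004423 0.12059488 0.99781368]
(array([188., 377.]), array([0.25855536, 0.36515829]), np.float32(1.588338), 55.475486755371094, 13.468992233276367)
(array([228., 375.]), array([0.25852582, 0.26620404]), np.float32(1.5697604), 108.64081573486328, 13.661612510681152)
(array([302., 374.]), array([0.25842218, 0.09125096]), np.float32(1.5682591), 202.7892608642578, 14.158724784851074)
(array([380., 372.]), array([ 0.26153165, -0.09422099]), np.float32(1.5473158), 135.2760467529297, 20.512760162353516)
(array([399., 335.]), array([ 0.34132855, -0.15037383]), np.float32(1.5464895), 22.4080810546875, 21.200227737426758)
(array([266., 309.]), array([0.41231113, 0.17279318]), np.float32(1.0938805), 36.70010757446289, 15.209449768066406)
(array([113., 339.]), array([0.35395667, 0.55316962]), np.float32(0.014399742), 234.26858520507812, 22.045867919921875)
(array([261., 272.]), array([0.50467203, 0.18431787]), np.float32(1.6861337), 36.09492111206055, 14.590202331542969)
(array([405., 270.]), array([ 0.50200516, -0.18160651]), np.float32(2.4637265), 59.145816802978516, 40.01002883911133)
(array([116., 268.]), array([0.52705347, 0.55114142]), np.float32(2.9514422), 107.68812561035156, 29.393802642822266)
(array([188., 236.]), array([0.60198883, 0.3705275 ]), np.float32(1.225818), 36.624732971191406, 13.812593460083008)
(array([259., 226.]), array([0.62212366, 0.18775821]), np.float32(1.2816595), 60.07291030883789, 15.352267265319824)
(array([229., 219.]), array([0.64432678, 0.26644116]), np.float32(1.1624229), 61.666648864746094, 15.561765670776367)
(array([120., 215.]), array([0.66266064, 0.55105463]), np.float32(3.0735314), 40.378517150878906, 15.0614013671875)
(384, 250) [ 29  74 166]
(350, 290) [ 20 104 162]
(320, 268) [ 20 106 164]
(308, 268) [ 20  98 153]
(345, 350) [ 16  91 104]
(250, 330) [ 17  84 134]
(440, 250) [17 99 98]
```

View pics/crop1.png

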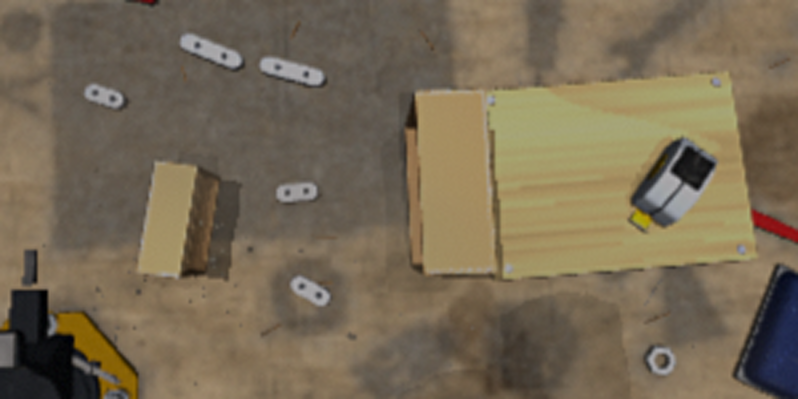

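Large carton, board, tape and five keys (2 long, 3 short) are confirmed. I still need the tape's yaw, so I'll take a close crop of both views and measure the board corners.

Run:
```python
from h import *
s=bot.snapshot("top"); d=bot.snapshot("side")
a=cv2.resize(s["color"][245:295,375:425,::-1],(400,400),interpolation=cv2.INTER_CUBIC)
b=cv2.resize(d["color"][185:245,375:435,::-1],(400,400),interpolation=cv2.INTER_CUBIC)
cv2.imwrite("pics/tape.png",np.hstack([a,b]))
hsv=cv2.cvtColor(s["color"],cv2.COLOR_RGB2HSV)
# board+carton colours
m=((hsv[...,0]>22)&(hsv[...,0]<33)&(hsv[...,1]>50)&(hsv[...,2]>140)).astype(np.uint8); m[:215]=0;m[:, :300]=0;m[:,460:]=0;m[320:]=0
m=cv2.morphologyEx(m,cv2.MORPH_OPEN,np.ones((3,3)))
c=max(cv2.findContours(m,cv2.RETR_EXTERNAL,cv2.CHAIN_APPROX_NONE)[0],key=cv2.contourArea)
for p in cv2.approxPolyDP(cv2.convexHull(c),4,True)[:,0]: print("board",p,onz(s,*p,.01)[:2].round(4))
m=((hsv[...,0]>14)&(hsv[...,0]<22)&(hsv[...,2]>140)&(hsv[...,1]>60)).astype(np.uint8); m[:225]=0;m[:, :300]=0;m[:,342:]=0;m[310:]=0
m=cv2.morphologyEx(m,cv2.MORPH_OPEN,np.ones((5,5)))
c=max(cv2.findContours(m,cv2.RETR_EXTERNAL,cv2.CHAIN_APPROX_NONE)[0],key=cv2.contourArea)
for p in cv2.approxPolyDP(cv2.convexHull(c),3,True)[:,0]: print("carton",p,onz(s,*p,.21)[:2].round(4))
```

```text
board [424 230] [ 0.6014 -0.2386]
board [426 248] [ 0.5546 -0.2393]
board [419 256] [ 0.5346 -0.2195]
board [336 266] [ 0.5146 -0.0065]
board [336 234] [ 0.5969 -0.0107]
carton [307 234] [0.5687 0.0757]
carton [331 236] [0.5633 0.0264]
carton [335 300] [0.4341 0.0247]
carton [310 301] [0.4334 0.0746]
carton [304 261] [0.5133 0.0838]
```

View pics/tape.png

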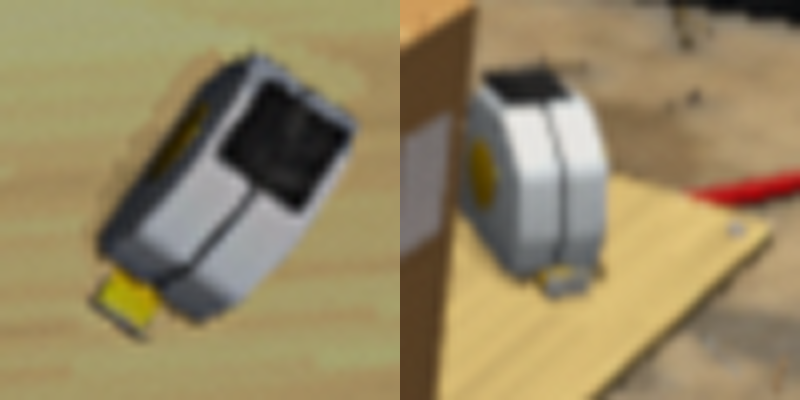

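The tape stands with its tab at about top px (390,284) and its black flat top at about (411,263). Its thickness axis is clear, so I'll compute poses.

Run:
```python
from h import *
s=bot.snapshot("top")
for n,p in dict(brt=(150+729/2.66,200+71/2.66),brb=(150+757/2.66,200+258/2.66),blb=(150+500/2.66,200+278/2.66),blt=(150+490/2.66,200+88/2.66)).items(): print(n,np.round(p,1),onz(s,*p,.01)[:2].round(4))
q=[(265,80),(220,155),(300,212),(355,125)]
P=[onz(s,375+a/8,245+b/8,.079)[:2] for a,b in q]
print("black",np.round(P,4),np.mean(P,0),[np.degrees(np.arctan2(*(P[j]-P[i])[::-1])) for i,j in((1,0),(2,3),(0,3),(1,2))])
print("tab",onz(s,375+120/8,245+310/8,.02)[:2],onz(s,375+120/8,245+310/8,.012)[:2])
# base left edge
print("base", [onz(s,375+a/8,245+b/8,.012)[:2].round(4) for a,b in((100,250),(190,325))])
d=bot.snapshot("side")
for n,p in dict(brd=(375+770/6.667-60,185+240/6.667)).items(): print(n,onz(d,*p,.01)[:2].round(4))
t=[(375+(x-400)/6.667,185+y/6.667) for x,y in((483,75),(570,100),(520,98),(545,68))]
print("side black",[onz(d,*p,.079)[:2].round(4) for p in t])
print("side tab",onz(d,375+160/6.667,185+275/6.667,.02)[:2])
```

```text
brt [424.1 226.7] [ 0.61   -0.2396]
brb [434.6 297. ] [ 0.4312 -0.249 ]
blb [338.  304.5] [ 0.4189 -0.0066]
blt [334.2 233.1] [ 0.5994 -0.0062]
black [[ 0.5317 -0.1702]
 [ 0.5099 -0.155 ]
 [ 0.4926 -0.1771]
 [ 0.5177 -0.1956]] [ 0.51299409 -0.17449173] [np.float64(-34.86409761795296), np.float64(-36.40162411827252), np.float64(-118.8185950851133), np.float64(-128.0280091109615)]
tab [ 0.46650299 -0.13756427] [ 0.46663765 -0.1396764 ]
base [array([ 0.4854, -0.1348]), array([ 0.4614, -0.1613])]
brd [ 0.4264 -0.2355]
side black [array([ 0.5294, -0.1661]), array([ 0.4909, -0.1696]), array([ 0.507 , -0.1576]), array([ 0.5137, -0.1889])]
side tab [ 0.46852017 -0.13538312]
```

```bash
cat >> h.py <<'E'
def orient(p,yaw):
    q0=bot.observe()["q"]; best=None
    for k in(-1,0,1):
        o=down(yaw+k*np.pi); q=bot.ik(p,o)
        if q is not None:
            d=abs(q-q0).max()
            if best is None or d<best[0]: best=(d,o)
    if best is None: raise RuntimeError(f"no ik {p} {yaw}")
    return best[1]
def st(msg=""):
    o=bot.observe(); print(msg,"t %.1f"%o["time"],o["position"].round(3),"w %.4f"%o["width"],"grip %.1f"%o["grip_force"],"F",o["force"].round(1)); return o
E
python3 - <<'E'
from h import *
yaw=np.radians(51.5); x,y=.506,-.170
p=bot.observe()["position"]; bot.move_straight([p[0],p[1],.3],velocity=.3)
o=orient([x,y,.2],yaw); bot.movep([x,y,.2],o)
bot.move_straight([x,y,.032],velocity=.2); st("at")
bot.set_gripper(0,40); a=st("grip")
if a["width"]>.02:
    bot.move_straight([x,y,.13],velocity=.2); st("up")
    s=bot.snapshot("top");cv2.imwrite("pics/t1.png",s["color"][...,::-1])
    bot.move_straight([.69,-.12,.13],velocity=.25)
    bot.move_straight([.69,-.12,.0225],velocity=.1); st("placed")
    bot.set_gripper(.085); bot.move_straight([.69,-.12,.2],velocity=.2); st("rel")
    bot.move_straight([.60,.15,.30],velocity=.3)
    s=bot.snapshot("top");cv2.imwrite("pics/t2.png",s["color"][...,::-1])
E
```

```text
at t 3.9 [ 0.507 -0.171  0.033] w 0.0856 grip 0.0 F [ 0.6  0.4 -0.1]
grip t 4.5 [ 0.507 -0.17   0.033] w 0.0340 grip 37.8 F [-2.3  0.8  6. ]
up t 5.1 [ 0.505 -0.17   0.129] w 0.0001 grip 0.0 F [-1.1  1.1 -0.3]
placed t 7.3 [ 0.691 -0.12   0.024] w 0.0000 grip 0.0 F [ 0.1 -0.3  0.3]
rel t 9.1 [ 0.689 -0.12   0.198] w 0.0849 grip 0.0 F [ 0.5  0.3 -0.2]
```

View pics/t2.png

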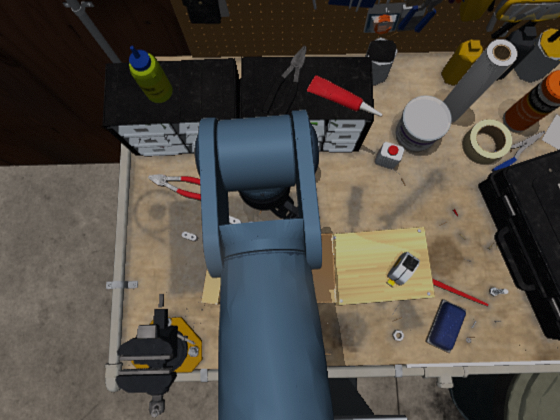

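The tape slipped out: the grip closed to 34 mm on its bevel. It still stands at px (404,268) on the board. I'll look closely at where it is now before gripping deeper.

Run:
```python
from h import *
s=bot.snapshot("top"); d=bot.snapshot("side")
a=cv2.resize(s["color"][245:295,375:425,::-1],(400,400),interpolation=cv2.INTER_CUBIC)
b=cv2.resize(cv2.imread("pics/t1.png")[235:305,365:435],(400,400),interpolation=cv2.INTER_CUBIC)
cv2.imwrite("pics/tape2.png",np.hstack([a,b]))
```

```text
(no output)
```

View pics/tape2.png

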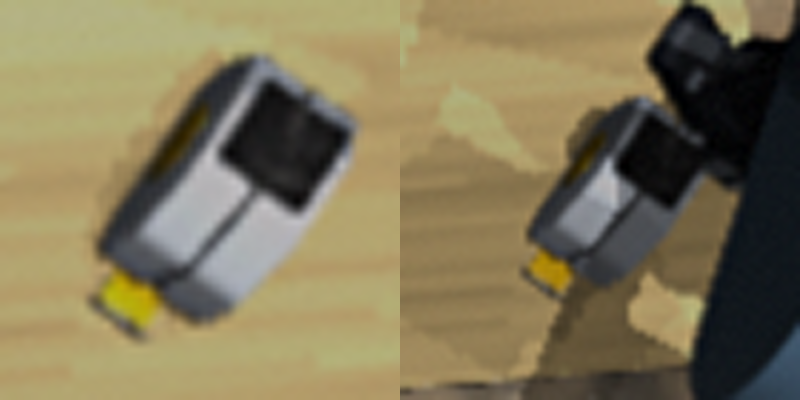

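Unmoved. The pads sit farther back when partly open, so I'll grip 15 mm deeper and align 3° better.

Run:
```python
from h import *
yaw=np.radians(54.5); x,y=.504,-.168
bot.move_straight([.60,0,.30],velocity=.3)
o=orient([x,y,.16],yaw); bot.movep([x,y,.16],o)
bot.move_straight([x,y,.018],velocity=.2); st("at")
bot.set_gripper(0,60); a=st("grip")
bot.move_straight([x,y,.05],velocity=.1); a=st("up")
if a["width"]>.02:
    bot.move_straight([x,y,.12],velocity=.2); st("up")
    bot.move_straight([.69,-.12,.12],velocity=.25); a=st("over")
    if a["width"]>.02:
        bot.move_straight([.69,-.12,.009],velocity=.1); st("placed")
        bot.set_gripper(.085); bot.move_straight([.69,-.12,.2],velocity=.2); st("rel")
```

```text
at t 12.9 [ 0.505 -0.168  0.019] w 0.0850 grip 0.0 F [ 0.2 -0.6  1.4]
grip t 13.4 [ 0.505 -0.169  0.019] w 0.0361 grip 60.3 F [-1.7  0.7  5.8]
up t 13.9 [ 0.504 -0.168  0.05 ] w 0.0361 grip 59.8 F [-0.3  0.5 -3.8]
up t 14.4 [ 0.503 -0.168  0.119] w 0.0361 grip 59.9 F [-0.3  0.2 -3.4]
over t 15.3 [ 0.689 -0.12   0.118] w 0.0362 grip 59.9 F [-0.4 -0.5 -3.2]
placed t 16.6 [ 0.69  -0.12   0.009] w 0.0361 grip 59.9 F [ 0.2 -0.2 -3.3]
rel t 18.2 [ 0.689 -0.12   0.198] w 0.0850 grip 0.0 F [-0.7 -0.5 -0.3]
```

Run:
```python
from h import *
bot.move_straight([.68,-.10,.30],velocity=.3)
s0=np.array([.500,.140,.30]); bot.movep(s0,orient(s0,0.0)); bot.set_gripper(.06)
s=bot.snapshot("top"); d=bot.snapshot("side")
bot.move_straight([.500,.140,.190],velocity=.2); st("ready")
u=np.array([.035,-.9994,0])
for k in range(1,17):
    p=np.array([.500,.140,.190])+u*.01*k
    bot.move_straight(p,velocity=.08); 
    if k>=4: a=st(k)
bot.sleep(.8); st()
bot.move_straight([.505,0.10,.30],velocity=.2)
bot.movep([.40,.30,.35],orient([.40,.30,.35],0.0))
for n in("side","top"):
    s=bot.snapshot(n); cv2.imwrite(f"pics/{n}2.png",s["color"][...,::-1])
```

```text
ready t 21.1 [0.501 0.14  0.191] w 0.0599 grip 0.0 F [ 0.  -0.8  0.9]
4 t 22.2 [0.501 0.1   0.19 ] w 0.0600 grip 0.0 F [0.1 0.2 0.3]
5 t 22.4 [0.502 0.09  0.19 ] w 0.0599 grip 0.0 F [-0.1 -0.1  0.3]
6 t 22.7 [0.502 0.08  0.19 ] w 0.0599 grip 0.0 F [ 0.1 -0.3 -0.3]
7 t 23.0 [0.502 0.07  0.19 ] w 0.0601 grip 0.0 F [-1.2  0.4  0.1]
8 t 23.3 [0.503 0.06  0.19 ] w 0.0601 grip 0.0 F [-0.1 -0.4 -0.1]
9 t 23.6 [0.503 0.05  0.19 ] w 0.0601 grip 0.0 F [ 0.1 -0.4 -0.3]
10 t 23.8 [0.504 0.04  0.19 ] w 0.0600 grip 0.0 F [-0.3  0.3 -0.5]
11 t 24.1 [0.504 0.03  0.19 ] w 0.0602 grip 0.0 F [0.4 0.1 0.3]
12 t 24.4 [0.504 0.02  0.19 ] w 0.0599 grip 0.0 F [0.2 0.5 0.4]
13 t 24.6 [0.505 0.01  0.19 ] w 0.0600 grip 0.0 F [0.1 0.3 0. ]
14 t 24.9 [ 0.505 -0.     0.19 ] w 0.0599 grip 0.0 F [ 0.3  0.5 -0.1]
15 t 25.2 [ 0.505 -0.01   0.19 ] w 0.0601 grip 0.0 F [0.4 0.8 0.5]
16 t 25.5 [ 0.506 -0.02   0.19 ] w 0.0596 grip 0.0 F [ 0.1 -0.3 -0.4]
 t 26.3 [ 0.506 -0.02   0.19 ] w 0.0599 grip 0.0 F [ 0.2 -0.4 -0.5]
```

View pics/top2.png

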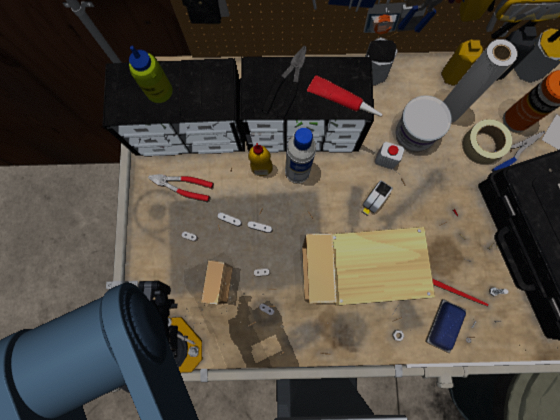

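The tape is placed at px (378,198), but the carton stands unchanged at (320,268) and no contact force was felt. I'll check the carton's height and position across two views.

Run:
```python
from h import *
s=bot.snapshot("top"); d=bot.snapshot("side")
a=cv2.resize(s["color"][225:310,295:345,::-1],(350,595),interpolation=cv2.INTER_CUBIC)
b=cv2.resize(d["color"][160:275,310:395,::-1],(440,595),interpolation=cv2.INTER_CUBIC)
cv2.imwrite("pics/cart.png",np.hstack([a,b]))
for z in(.21,.0):
  print([proj(d,p).round(1) for p in((.57,.077,z),(.43,.077,z),(.57,.023,z),(.43,.023,z))])
  print([proj(s,p).round(1) for p in((.57,.077,z),(.43,.077,z),(.57,.023,z),(.43,.023,z))])
```

```text
[array([321.7, 175.1]), array([373.1, 192.6]), array([335.9, 168.4]), array([386.7, 184.6])]
[array([306.3, 233.4]), array([308.9, 302.8]), array([332.5, 232.7]), array([335.9, 302.1])]
[array([319.7, 250.8]), array([365.9, 273.1]), array([332.7, 242.4]), array([378.5, 263.2])]
[array([302.3, 245.7]), array([304.2, 300.7]), array([323.1, 245.1]), array([325.5, 300.2])]
```

View pics/cart.png

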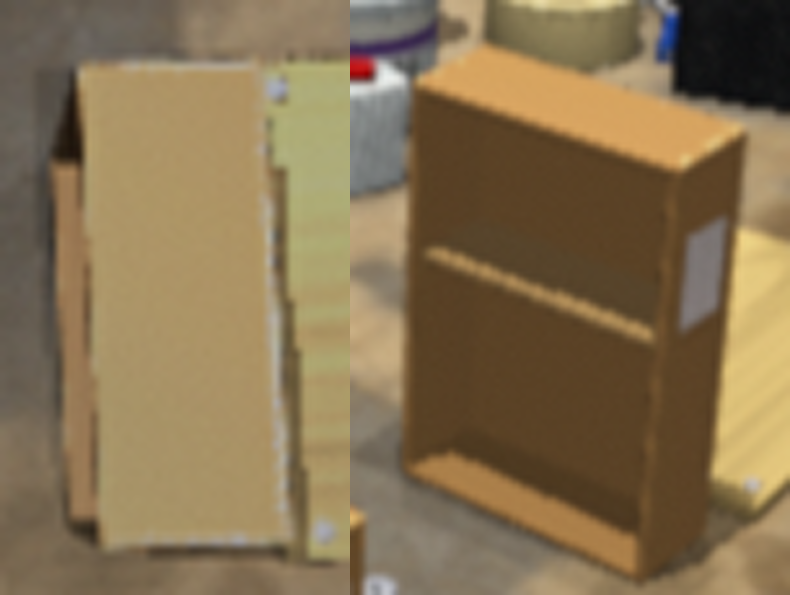

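The carton matches the given height and is unmoved, so the half-open fingertips passed just over it. I'll push again 22 mm lower.

Run:
```python
from h import *
bot.movep([.500,.140,.30],orient([.5,.14,.3],0.0))
b=np.array([.500,.140,.168]); bot.move_straight(b,velocity=.2)
u=np.array([.035,-.9994,0])
for k in range(2,18):
    bot.move_straight(b+u*.01*k,velocity=.08); a=bot.observe(); print(k,a["position"].round(3),a["force"].round(1))
bot.sleep(.8); st()
bot.move_straight([.505,0.10,.30],velocity=.2)
bot.movep([.40,.30,.35],orient([.40,.30,.35],0.0))
for n in("side","top"):
    s=bot.snapshot(n); cv2.imwrite(f"pics/{n}3.png",s["color"][...,::-1])
```

```text
2 [0.501 0.119 0.169] [-0.1  1.1  0.2]
3 [0.501 0.11  0.168] [ 0.3  0.1 -0.4]
4 [0.501 0.1   0.168] [ 0.5 -0.1 -0.4]
5 [0.502 0.09  0.168] [-0.9  0.   0.3]
6 [0.502 0.08  0.168] [ 0.6 -0.6  0.5]
7 [0.502 0.07  0.168] [-0.3  0.5 -0.3]
8 [0.503 0.06  0.168] [ 0.4 -0.2  0.1]
9 [0.503 0.05  0.168] [-0.9  0.5 -0.5]
10 [0.504 0.04  0.168] [-0.4  0.2  0.2]
11 [0.504 0.03  0.168] [ 0.1  0.1 -0.5]
12 [0.504 0.02  0.168] [-0.3 -0.4 -0.7]
13 [0.505 0.01  0.168] [-0.2  0.2 -0.7]
14 [ 0.505 -0.     0.168] [ 0.6  0.3 -0.2]
15 [ 0.505 -0.01   0.168] [-0.1 -0.3 -0.3]
16 [ 0.506 -0.02   0.168] [-0.1  0.5 -0.6]
17 [ 0.506 -0.03   0.168] [ 1.1 -0.7  0.4]
 t 35.3 [ 0.506 -0.03   0.168] w 0.0603 grip 0.0 F [1.4 0.1 0.3]
```

View pics/top3.png

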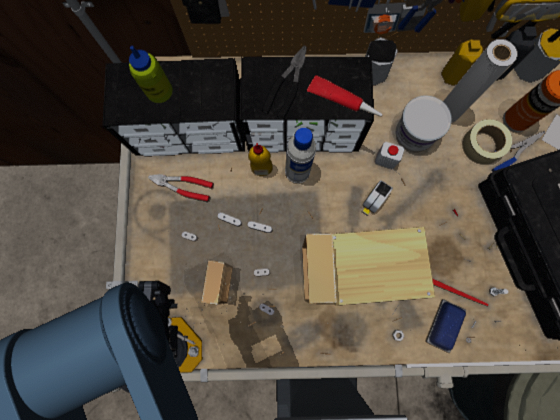

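Still no contact, which contradicts the geometry. I'll stop mid-push and look.

Run:
```python
from h import *
bot.movep([.500,.140,.30],orient([.5,.14,.3],0.0))
b=np.array([.500,.140,.168]); bot.move_straight(b,velocity=.2)
bot.move_straight([.502,.06,.168],velocity=.08); st()
d=bot.snapshot("side"); s=bot.snapshot("top")
a=cv2.resize(s["color"][200:320,260:360,::-1],(500,600)); c=cv2.resize(d["color"][80:290,290:395,::-1],(300,600))
cv2.imwrite("pics/mid.png",np.hstack([a,c])); print(proj(d,bot.observe()["position"]),proj(s,bot.observe()["position"]))
```

```text
t 40.2 [0.502 0.06  0.168] w 0.0601 grip 0.0 F [-0.7  0.3 -0.6]
[348.91717787 197.63086484] [314.26679388 267.65995941]
```

View pics/mid.png

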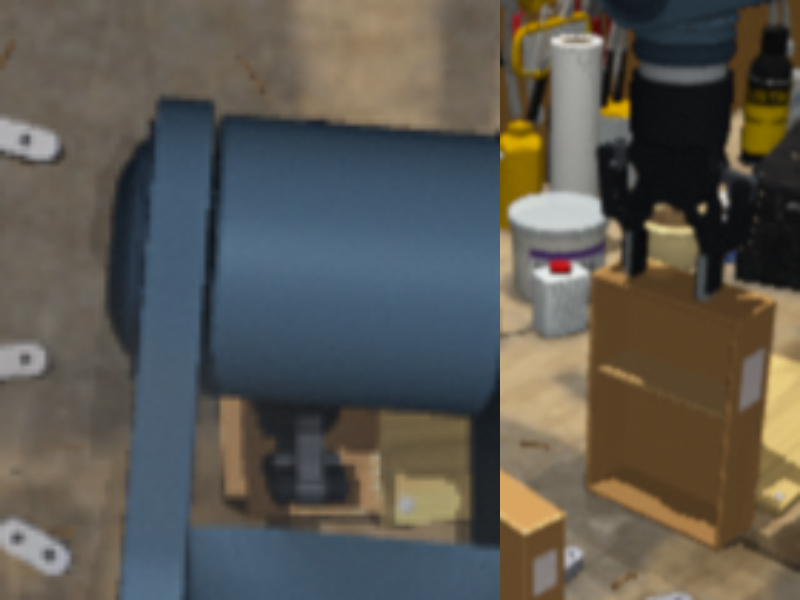

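The fingertips show at the top panel's level rather than 40 mm below it. I'll check where the tips really are relative to the TCP in free air, shut and half open.

Run:
```python
from h import *
bot.move_straight([.50,.15,.168],velocity=.2)
bot.move_straight([.50,.15,.25],velocity=.2)
P=[]
for w in(.06,0.0):
    bot.set_gripper(w); d=bot.snapshot("side"); st(w); t=proj(d,bot.observe()["position"]); print(t)
    im=d["color"][...,::-1].copy(); u,v=np.round(t).astype(int); im[v,u-3:u+4]=(0,0,255); im[v-3:v+4,u]=(0,0,255)
    print([proj(d,bot.observe()["position"]+[0,0,h]).round(1) for h in(.02,.04)])
    P.append(cv2.resize(im[v-90:v+30,u-40:u+40],(400,600)))
cv2.imwrite("pics/tips.png",np.hstack(P))
```

```text
0.06 t 41.7 [0.499 0.15  0.248] w 0.0603 grip 0.0 F [ 0.1  0.4 -1.1]
[326.54601631 177.6626814 ]
[array([326.8, 168.7]), array([327.1, 159.6])]
0.0 t 42.3 [0.5  0.15 0.25] w -0.0001 grip 0.0 F [-0.6  0.5  0.9]
[326.22199221 176.83560609]
[array([326.5, 167.9]), array([326.8, 158.7])]
```

View pics/tips.png

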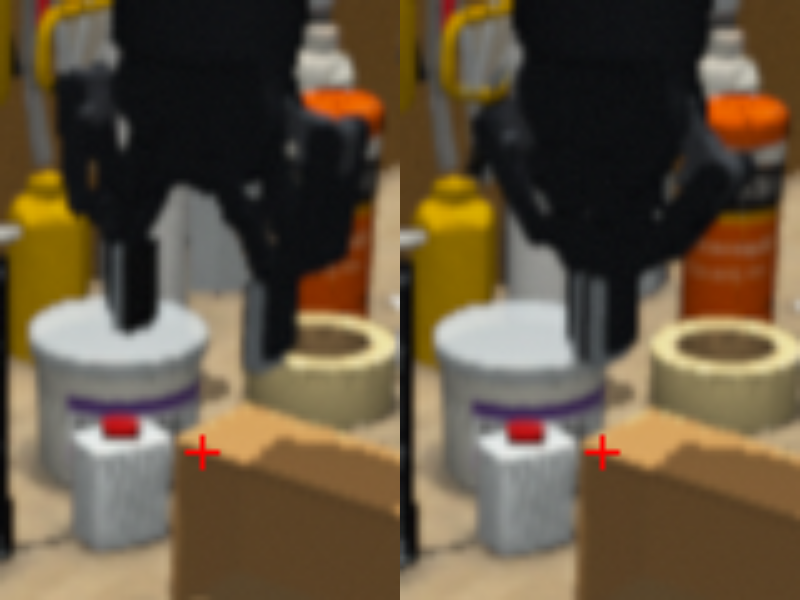

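The tips sit about 18 px (roughly 40 mm) short of the reported TCP. I'll probe the bench gently to get the real offset.

Run:
```python
from h import *
x,y=.56,.135
bot.move_straight([x,y,.12],velocity=.25); bot.move_straight([x,y,.02],velocity=.15); st()
z=.02
while z>-.05:
    z-=.003
    try: bot.move_straight([x,y,z],velocity=.03)
    except bot.Unreachable: print("unreach",z); break
    a=bot.observe()
    if abs(a["force"][2])>4: break
st(z); bot.move_straight([x,y,.1],velocity=.2)
```

```text
t 43.9 [0.561 0.135 0.021] w -0.0001 grip 0.0 F [0.6 0.6 0.8]
-0.04 t 48.9 [ 0.561  0.135 -0.039] w -0.0002 grip 3.4 F [-2.8 -0.5  7. ]
```

The bench contact is at TCP z = -0.039, so the true tips are 38–39 mm short of the reported TCP. I'll apply that offset and push with the tips at about 0.18 m.

```bash
echo 'DZ=.0385  # true tip z = TCP z + DZ (probed)' >> h.py
python3 - <<'E'
from h import *
b=np.array([.500,.140,.135]); bot.set_gripper(.06); bot.move_straight(b,velocity=.2)
u=np.array([.035,-.9994,0])
for k in range(2,18):
    bot.move_straight(b+u*.01*k,velocity=.08); a=bot.observe(); print(k,a["position"].round(3),a["force"].round(1))
    if np.linalg.norm(a["force"])>25: print("stop");break
bot.sleep(.8); st()
bot.move_straight([.503,0.10,.30],velocity=.2)
bot.movep([.40,.30,.35],orient([.40,.30,.35],0.0))
for n in("side","top"):
    s=bot.snapshot(n); cv2.imwrite(f"pics/{n}4.png",s["color"][...,::-1])
E
```

```text
2 [0.501 0.119 0.135] [ 0.8 -0.3 -0.2]
3 [0.501 0.11  0.135] [ 0.1 -0.7  0.5]
4 [0.501 0.1   0.135] [-0.6  0.9 -0.3]
5 [0.502 0.09  0.135] [ 0.5  0.6 -0.1]
6 [0.502 0.08  0.135] [-1.   1.   0.1]
7 [0.502 0.07  0.135] [-0.5 -0.3 -0.5]
8 [0.503 0.06  0.135] [ 0.7  0.3 -0.2]
9 [0.503 0.05  0.135] [-0.   0.2 -0.5]
10 [0.504 0.04  0.135] [ 0.3  1.  -0.5]
11 [0.504 0.03  0.135] [-0.2  1.2  0.7]
12 [0.504 0.02  0.135] [ 0.1  0.1 -0.3]
13 [0.505 0.01  0.135] [-0.7 -1.  -0.1]
14 [ 0.505 -0.     0.135] [-0.   0.3  0.6]
15 [ 0.505 -0.01   0.135] [ 0.1 -0.2  0.2]
16 [ 0.506 -0.02   0.135] [ 0.2 -0.8  0.1]
17 [ 0.506 -0.03   0.135] [-0.1 -0.3  0.8]
 t 56.1 [ 0.506 -0.03   0.135] w 0.0602 grip 0.0 F [-1.2 -0.5  0. ]
```

View pics/top4.png

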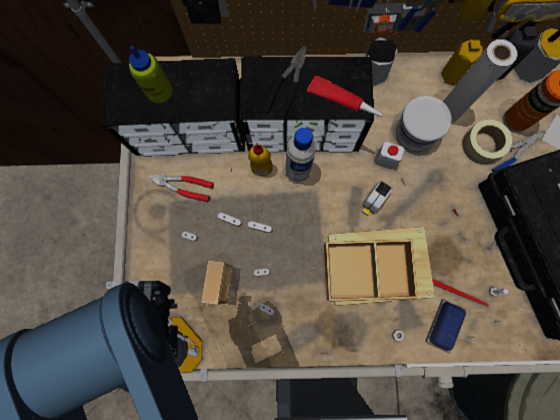

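The carton now lies on its back on the board, rim from px (327,244) to (416,303), with the longer compartment on the left at its foot. Next I'll measure the compartments, re-find the keys, and check the side view for a hidden sixth.

Run:
```python
from h import *
s=bot.snapshot("top"); d=bot.snapshot("side")
a=cv2.resize(s["color"][222:312,318:438,::-1],(480,360),interpolation=cv2.INTER_CUBIC)
b=cv2.resize(d["color"][150:320,190:460,::-1],(476,300),interpolation=cv2.INTER_CUBIC)
im=np.zeros((600,800,3),np.uint8); im[:300,:476]=b; im[240:,:][:, 320:800]=a if False else im[240:,320:800]
im[300:600,400:800]=cv2.resize(a,(400,300)); cv2.imwrite("pics/lay.png",im)
g=cv2.cvtColor(s["color"],cv2.COLOR_RGB2HSV)
for k in keys(s):
    if 0.35<k[1][0]<0.9 and k[0][1]>190 and 0.05<k[1][1]<.5: print(k)
for k in keys(s):
    if 0.35<k[1][0]<0.9 and k[0][1]>190 and 0.05<k[1][1]<.5: print(proj(d,[*k[1],.007]).round())
```

```text
(array([261., 272.]), array([0.50412384, 0.18443756]), np.float32(1.5454069), 35.52463912963867, 15.069337844848633)
(array([188., 235.]), array([0.60274902, 0.3702543 ]), np.float32(1.2258217), 36.62472915649414, 15.428247451782227)
(array([259., 226.]), array([0.62244788, 0.18710699]), np.float32(1.2816596), 62.60404586791992, 16.345035552978516)
(array([229., 219.]), array([0.64410785, 0.26596954]), np.float32(1.1612036), 62.70729064941406, 15.574289321899414)
[312. 278.]
[221. 299.]
[275. 259.]
[245. 270.]
```

View pics/lay.png

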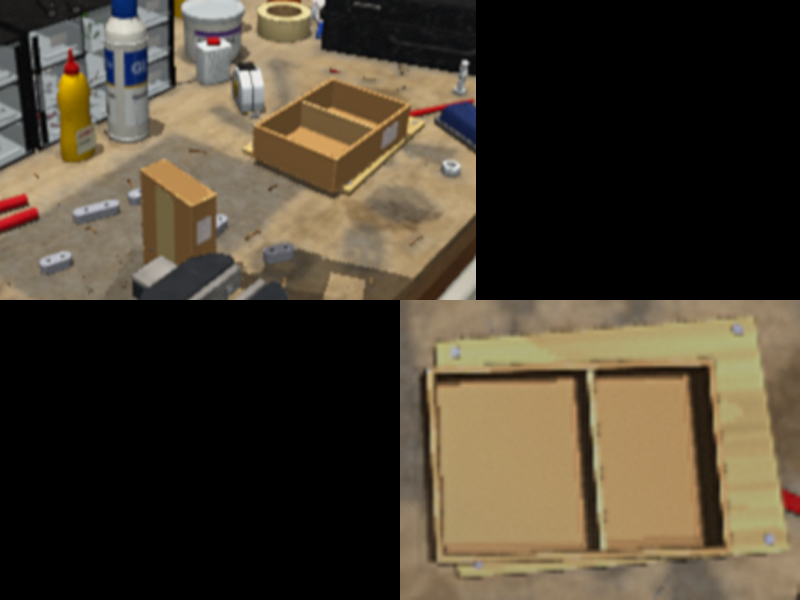

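The side view shows the same five keys and no sixth; the key at (267,310) is only in the arm's shadow. Next I'll compute the carton frame and move the first key.

```bash
cat >> h.py <<'E'
def find(L,near=None):
    """nearest key to `near` with length class L (mm), or None; L includes ~4 mm edge loss"""
    s=bot.snapshot("top")
    c=[k for k in keys(s) if .33<k[1][0]<.8 and .08<k[1][1]<.46 and k[0][1]>190 and 10<k[4]<21 and abs(k[3]-(L-3))<8]
    if near is not None: c=[k for k in c if np.linalg.norm(k[1]-near)<.08]
    if not c: return None
    return min(c,key=lambda k:0 if near is None else np.linalg.norm(k[1]-near))
def pick(k):
    x,y=k[1]; yaw=k[2]+np.pi/2
    o=orient([x,y,.12],yaw); bot.movep([x,y,.12],o); bot.set_gripper(.05)
    bot.move_straight([x,y,-.035],velocity=.15); bot.set_gripper(0,50)
    bot.move_straight([x,y,.12],velocity=.2); a=st("pick"); return a["width"]>.01
def place(x,y,yaw):
    p=[x,y,.12]; bot.movep(p,orient(p,yaw)); a=st("over")
    if a["width"]<.01: return False
    bot.move_straight([x,y,-.035+.019],velocity=.12); st("low"); bot.set_gripper(.028)
    bot.move_straight(p,velocity=.25); return True
E
python3 - <<'E'
from h import *
s=bot.snapshot("top")
px=[(318+(a-400)*.3,222+(b-300)*.3) for a,b in((428,372),(712,360),(728,553),(438,562),(590,370),(602,550))]
P=np.array([onz(s,*p,.065)[:2] for p in px]); print(P.round(4))
print([np.linalg.norm(P[i]-P[j]).round(4) for i,j in((0,1),(3,2),(0,3),(1,2))])
foot=(P[0]+P[3])/2; top=(P[1]+P[2])/2; ez=(top-foot)/np.linalg.norm(top-foot); c=(foot+top)/2; foot=c-ez*.105
print("foot",foot,"ez",ez,"c",c)
bx=np.array([.0525,-.9986]); by=np.array([.9986,.0525]); B=np.array([.514,-.1195])
print("foot in board",(foot-B)@bx,(foot-B)@by)
np.save("carton.npy",np.r_[foot,ez])
E
python3 - <<'E'
from h import *
f=np.load("carton.npy"); foot,ez=f[:2],f[2:]; ey=np.array([-ez[1],ez[0]])
yaw=np.arctan2(ey[1],ey[0])
k=find(65,np.array([.622,.187])); print(k)
if k and pick(k):
    t=foot+ez*.0615+ey*.028; print(t); print(place(*t,yaw))
s=bot.snapshot("top");cv2.imwrite("pics/k1.png",s["color"][...,::-1])
for L in(65,40): print(find(L))
E
```

```text
[[ 0.5657  0.0211]
 [ 0.5692 -0.1862]
 [ 0.4313 -0.1854]
 [ 0.4301  0.0203]
 [ 0.5641 -0.0969]
 [ 0.4356 -0.0964]]
[np.float64(0.2074), np.float64(0.2057), np.float64(0.1356), np.float64(0.1379)]
foot [0.49791863 0.02245452] ez [ 0.0109834  -0.99993968] c [ 0.49907189 -0.08253915]
foot in board -0.1426000549577051 -0.008606241996670995
(array([259., 226.]), array([0.62244788, 0.18710699]), np.float32(1.2816596), 62.60404586791992, 16.345035552978516)
pick t 62.6 [0.621 0.187 0.118] w 0.0143 grip 50.4 F [-0.3 -0.7 -1.1]
[ 0.52659242 -0.03873424]
over t 63.6 [ 0.527 -0.038  0.12 ] w 0.0141 grip 50.4 F [ 0.4  0.2 -1.9]
low t 64.9 [ 0.527 -0.039 -0.015] w 0.0142 grip 50.4 F [-0.5 -0.4 -0.3]
True
(array([229., 218.]), array([0.64434753, 0.26586557]), np.float32(1.1624236), 62.706695556640625, 16.056886672973633)
(array([266., 309.]), array([0.41278281, 0.17303909]), np.float32(1.0411379), 37.80289840698242, 16.8736629486084)
```

View pics/k1.png

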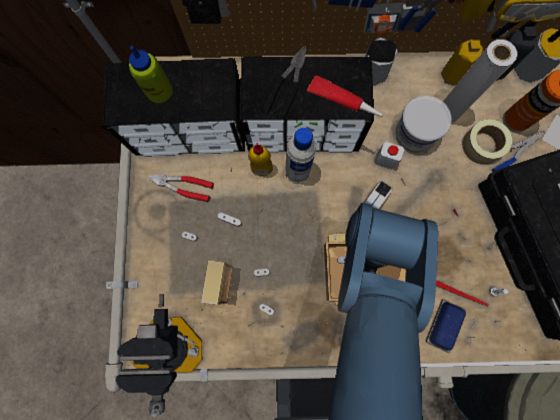

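The first key is in the long compartment. I'll do the other four, re-detecting each one before grasping.

Run:
```python
from h import *
f=np.load("carton.npy"); foot,ez=f[:2],f[2:]; ey=np.array([-ez[1],ez[0]]); yaw=np.arctan2(ey[1],ey[0])
for L,near,z,y in((65,(.644,.266),.0615,-.028),(40,(.505,.184),.164,0),(40,(.412,.173),.164,-.035),(40,(.602,.370),.164,.035)):
    for n in range(2):
        k=find(L,np.array(near)) or find(L)
        if k is None: print("not seen",L,near); break
        print(k[1].round(3),k[3].round(1))
        if pick(k) and place(*(foot+ez*z+ey*y),yaw): break
    else: print("failed",near)
bot.movep([.40,.36,.35],orient([.40,.36,.35],0.0)); st("end")
s=bot.snapshot("top");d=bot.snapshot("side"); cv2.imwrite("pics/top5.png",s["color"][...,::-1])
a=cv2.resize(s["color"][190:330,170:450,::-1],(800,400),interpolation=cv2.INTER_CUBIC)
cv2.imwrite("pics/fin.png",a)
```

```text
Traceback (most recent call last):
AttributeError: 'float' object has no attribute 'round'
```

Run:
```python
from h import *
f=np.load("carton.npy"); foot,ez=f[:2],f[2:]; ey=np.array([-ez[1],ez[0]]); yaw=np.arctan2(ey[1],ey[0])
for L,near,z,y in((65,(.644,.266),.0615,-.028),(40,(.505,.184),.164,0),(40,(.412,.173),.164,-.035),(40,(.602,.370),.164,.035)):
    for n in range(2):
        k=find(L,np.array(near)) or find(L)
        if k is None: print("not seen",L,near); break
        print(k[1],k[3])
        if pick(k) and place(*(foot+ez*z+ey*y),yaw): break
    else: print("failed",near)
bot.movep([.40,.36,.35],orient([.40,.36,.35],0.0)); st("end")
s=bot.snapshot("top"); cv2.imwrite("pics/top5.png",s["color"][...,::-1])
cv2.imwrite("pics/fin.png",cv2.resize(s["color"][190:330,170:450,::-1],(800,400),interpolation=cv2.INTER_CUBIC))
```

```text
[0.64456134 0.26635977] 63.78366470336914
pick t 70.2 [0.643 0.266 0.118] w 0.0145 grip 50.7 F [ 0.8 -0.4 -1.4]
over t 71.5 [ 0.471 -0.039  0.12 ] w 0.0147 grip 50.7 F [ 0.   0.6 -2. ]
low t 72.8 [ 0.471 -0.04  -0.015] w 0.0145 grip 50.7 F [-0.6  0.  -1.6]
[0.50412384 0.18443756] 35.52463912963867
pick t 77.6 [0.503 0.184 0.118] w 0.0148 grip 49.7 F [ 0.2  0.  -1.1]
over t 78.8 [ 0.5   -0.141  0.12 ] w 0.0140 grip 49.7 F [1.1 0.1 0.3]
low t 80.1 [ 0.5   -0.142 -0.015] w 0.0143 grip 49.7 F [-0.5  0.3 -0.6]
[0.41282932 0.17311853] 37.618839263916016
pick t 85.2 [0.412 0.173 0.119] w 0.0142 grip 49.2 F [-0.2  0.4 -1.3]
over t 86.5 [ 0.464 -0.141  0.119] w 0.0139 grip 49.1 F [ 0.9 -0.3 -1.4]
low t 87.8 [ 0.465 -0.142 -0.016] w 0.0145 grip 49.1 F [ 0.1  0.5 -0.8]
[0.60274902 0.3702543 ] 36.62472915649414
pick t 93.5 [0.602 0.37  0.118] w 0.0141 grip 50.4 F [ 0.1 -0.3 -1.3]
over t 95.4 [ 0.535 -0.141  0.12 ] w 0.0145 grip 50.4 F [-0.7  0.2 -0.2]
low t 96.7 [ 0.534 -0.141 -0.016] w 0.0143 grip 56.5 F [-5.   2.6  4.9]
end t 99.7 [0.4   0.359 0.349] w 0.0278 grip 0.0 F [-0.6  0.7  0.4]
```

View pics/fin.png

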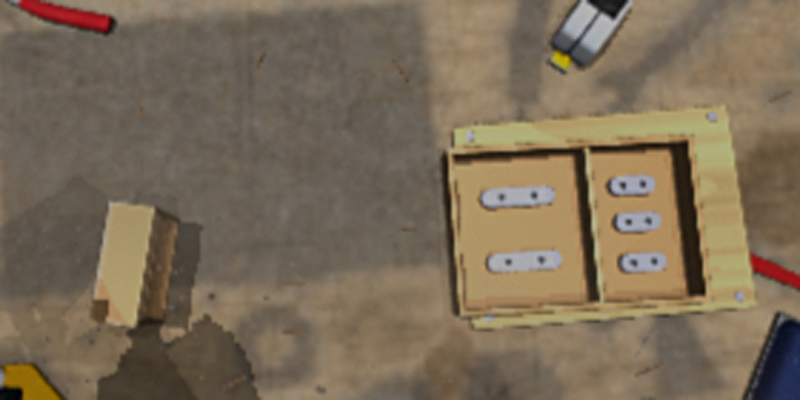

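All five keys lie flat, two long at the foot end and three short at the top end. The tape is clear of the board and no key is left on the bench.

```bash
python3 -c "
from plant import bot
print(bot.close_job())"
```

```text
the job is handed in; nothing more can be done
None
```

I handed the job in after about 100 s; no verdict was returned: the tape measure is on the bench clear of the board, the large carton is tipped onto its back on the board, and all five keys found are in it (two long at the foot end, three short at the top end), with the aerosol can not touched.

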